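# Open the vial compartment of a water-test photometer

## Robot

A 6-joint arm with a two-finger parallel gripper is mounted at the origin on a cart in front of the work surface, level with it; the furniture and walls round the work are solid. World frame = base frame: x ahead of the robot, y to its left, z up, the work surface at z = 0. Lengths are in m, angles in rad, forces in N, time in s.
With the tool pointing down it reaches from about 0.4 to 0.925 m from the base axis. Payload 12.5 kg.
Tool frame: the origin (TCP) lies on the centre line of the jaws, within the pads' length; the fingertips stand 17 mm ahead of it and the grasp point (between the pads) lies 2 mm behind it; z points along the fingers, y is the line along which they close (so a half turn about z gives the same grasp; the last joint's range is limited). The gripper opens to 95 mm and grips with 3 to 60 N. Pads are 20 mm wide; open, the fingers measure 119 mm over their backs; the gripper's body (75 mm by 180 mm) begins 59 mm behind the grasp point.
Start: joints at [0.998, 0.491, 1.559, -0, 1.092, -0.106], TCP at [0.281, 0.558, 0.197] pointing down, gripper open.
Joint ranges: [-3.1, 3.1], [-0.84, 2.19], [0.05, 2.79], [-1.13, 4.28], [0.06, 2.93], [-2.69, 2.69]. Speed limits (rad/s): [2.22, 2.22, 2.79, 3.14, 3.14, 3.14].

## Interface

Orientations are given as [roll, pitch, yaw] about the fixed x, y, z axes, in that order (R = Rz(yaw) Ry(pitch) Rx(roll)).
In Python, from plant import arm gives the robot as it stands. The module is installed in compiled form; this text tells all that it offers.
- The arm moves only by the shell command python3 -m handwheel 'ROWS' [FORCE]. ROWS is JSON, a list of rows, each an object with "translation": the shift along the world's x, y, z in cm, a list of three; "spin": the turn about the world's z in degrees; "grip": the opening, from -1 (shut) to 1 (fully open). In form: [{"translation": [x, y, z], "spin": spin, "grip": grip}, ...]. A call has 1 to 5 rows; each row is the pose to reach, as a shift and turn from the pose commanded when the call began; what a row does not reach only later rows make up. A row lasts 1/10 s, in which the tool goes at most 50 mm and 8.59 degrees, less where a joint would pass 70% of its speed; a pose out of reach is approached as far as the arm can. A call with a gripper value outside its range is refused whole. The fingers move at their own pace and stop on an object; FORCE is the grip in N (left out, the last holds). Time passes only in rows, so rows that repeat a pose let the fingers close. It gives the time, the measured TCP pose, the force, the opening and the grip force at its end, in the units of the state.
- arm.observe(): the state, without advancing time (a new reading comes with each control period).
- arm.read_camera(name): name is "side" or "top" or "wrist"; returns a dict with "img" (420x560x3 uint8, red, green, blue), "K" (3x3 intrinsics, pixels), "R" (3x3) and "t" (3): a world point X has camera coordinates R X + t. Camera axes: x right, y down, z forward; pixel columns grow to the right and rows downward; lengths in m; the calibration is good to about 2 mm. A picture is of the moment at which its call begins. There is no depth.
- arm.job_done(): hands the job in; it is judged then, once.
The state is a dict: "time_s": time; "joint_positions": joint angles; "qvel": joint speeds; "effort": joint torques, N m; "tool_pos": TCP position; "tool_rot": TCP orientation; "contact_force": force on the tool from outside, world axes, zero at the start; "torque": the same for the moment, N m; "grip_width": finger opening in m; "gripper_force": force on a finger pad.
Only numpy, scipy, OpenCV 4.12 (cv2) and the standard library are available. Lean on these libraries where they do the work, as an engineer would, in place of code of your own. Each camera call takes 0.05 s, during which the arm holds its last target. There are 200 camera calls.

## Task

Get the water-test photometer ready for its next sample vial: press the orange release tab so that the dark lid behind it springs up, then push the lid all the way back to its stop, so that it stays open by itself. Work with the fingertips only: leave the meter standing where it is, do not touch its keys, and leave the two vials and the dropper bottle beside it alone.

Things in the scene. Friction and masses are not known exactly. Their poses are not given: they have to be found in the camera images.
- meter: Photometer, white, blue cheeks, 218 x 116 mm, loose on rubber feet (1.3 kg). Origin under its middle, on the table. Its +x points from keys and display (front, robot side) to the lid's hinge (back), +y left, z up. Flat deck 70 mm high; in front of x = -64 mm a panel slopes down to 35 mm at the front edge (x = -126 mm). Under the lid the deck has a 32 mm vial well.
- tab_pad (a point): Middle of the top of the orange release tab: a block 22 mm along the meter's x and 34 mm wide that stands out of the deck, its top 82 mm above the table, 27 mm in front of the lid's front face (a steel catch nose stands between them). It is pressed straight down; the point moves with it.
- tab (a joint): Release tab's travel, in m: 0 at rest, 0.005 fully down. It frees the lid's catch from about 0.003 on. It takes about 1.5 N to start and 5.5 N to hold fully down, and springs back when let go.
- lid (a joint): Lid: hollow dark grey hood 90 long, 66 wide, 26 high, open below, hinged at its back edge. 0 shut and latched, 1.75 rad fully open on its stop (10 degrees past upright). Once the tab is pressed a damped plunger lifts it in about 0.5 s to 0.7 rad, no further; from there it turns with slight friction. Let go below 0.9 rad it sinks onto the plunger, past 1.6 it falls to the stop and stays.
- lid_lip (a point): Middle of the lower edge of the lid's front wall (shut: 71 mm above the table); moves with the lid, 94 mm from the hinge line. A small catch tongue stands 4 mm out in front of it.
- lid_hinge (a point): Middle of the lid's hinge line at the back of the meter, 76 mm above the table, 70 mm behind the meter's origin; the line runs along the meter's y.
- keypad: Row of four grey keys, 15 x 11 mm each, low on the meter's sloping front panel (about 109 mm in front of the meter's origin, 44 mm above the table). Fixed to the meter. Its origin is the meter's origin.
- vial_a: Open glass vial with water, 29 mm wide, 81 mm high, standing loose just to the right of the meter. Origin under its middle.
- vial_b: Second vial of the same kind, right of the meter and farther back. Origin under its middle.
- dropper: White dropper bottle with an orange tip, 40 mm wide, 107 mm high, standing loose to the left of the meter. Origin under its middle.
Not all that is in view belongs to the job. Leave any red look-alike of the vial_b alone.

How it is judged:
By the outcome, as a careful person would: the job done as asked, in the order asked, and still so for the second after the job is handed in, with the robot touching nothing.
It also fails if it takes over 38 s, if anything falls off the work surface, if the arm or the gripper's body presses on something with over 40 N, if the wrist force passes 120 N, or if a joint passes its speed limit or range.

## Working session

There is one attempt and no reset: what is moved stays moved. The work goes in short steps, Python scripts to look and compute and a shell command to move; the robot and the scene stay as the last step left them, time stands still between calls to the robot, and variables do not carry over. Pictures are saved under pics/ and viewed, at most 10 in all, crops included, and the job is handed in when it is done.

```bash
mkdir -p pics; python3 - <<'E'
from plant import arm
import cv2,numpy as np
for n in ("top","side"):
    c=arm.read_camera(n); cv2.imwrite(f"pics/{n}0.png",c["img"][:,:,::-1])
    print(n,c["K"].tolist(),c["R"].round(4).tolist(),c["t"].round(4).tolist())
print(arm.observe())
E
```

```text
top [[523.2840294360798, 0.0, 275.50153573408323], [0.0, 523.2840294360798, 205.34635576781503], [0.0, 0.0, 1.0]] [[0.0156, -0.9999, 0.0064], [-0.9991, -0.0158, -0.0391], [0.0392, -0.0058, -0.9992]] [-0.0254, 0.573, 0.9232]
side [[529.1697742223449, 0.0, 283.63994532444747], [0.0, 529.1697742223449, 214.93439581167902], [0.0, 0.0, 1.0]] [[0.9946, 0.1013, 0.0218], [0.0802, -0.6185, -0.7816], [-0.0657, 0.7792, -0.6233]] [-0.5777, 0.0013, 0.9837]
{'time_s': 0.1, 'joint_positions': array([ 9.98388171e-01,  4.91498941e-01,  1.55939654e+00, -6.26949668e-06,
        1.09169840e+00, -1.05571748e-01]), 'qvel': array([ 1.05083946e-03, -1.24471279e-03, -1.68554392e-03, -9.29267284e-05,
       -8.40998641e-04,  2.45785722e-04]), 'effort': array([ 3.25298541e-03, -6.13623190e+01, -2.58606738e+01,  6.94472599e-02,
        4.69471514e-02, -1.60968915e-05]), 'tool_pos': array([0.28112669, 0.55794111, 0.19691764]), 'tool_rot': array([-3.14059642e+00, -9.99749410e-05,  2.67475909e+00]), 'contact_force': array([-0.73640587,  0.15942512,  0.20155119]), 'torque': array([0.04753745, 0.02392141, 0.03347202]), 'gripper_force': 0.0, 'grip_width': 0.09496697053924903}
```

View pics/top0.png

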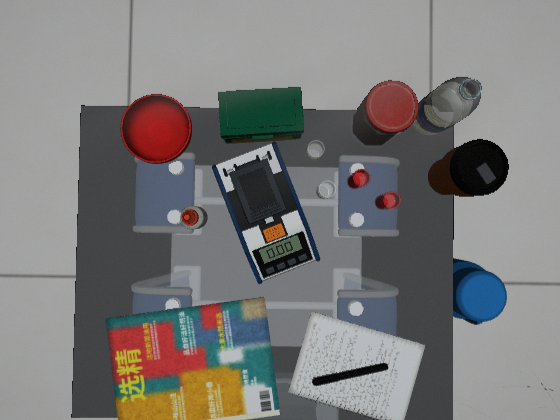

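View pics/side0.png

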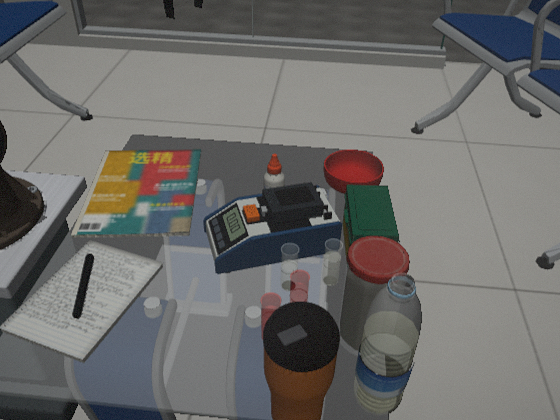

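```bash
python3 - <<'E'
import cv2,numpy as np
im=cv2.imread("pics/top0.png")
c=im[130:295,195:350]; cv2.imwrite("pics/crop1.png",cv2.resize(c,None,fx=3.6,fy=3.6,interpolation=cv2.INTER_CUBIC))
for n in("top","side"):
    im=cv2.imread(f"pics/{n}0.png");h=cv2.cvtColor(im,cv2.COLOR_BGR2HSV)
    m=cv2.inRange(h,(8,150,120),(22,255,255))
    k,l,s,ce=cv2.connectedComponentsWithStats(m)
    print(n,[(s[i].tolist(),ce[i].round(1).tolist()) for i in range(1,k) if s[i,4]>40])
    
E
```

```text
top [([263, 223, 22, 19, 247], [273.7, 232.2]), ([216, 313, 6, 14, 60], [218.8, 319.1]), ([143, 325, 10, 35, 168], [147.5, 342.5]), ([115, 349, 11, 15, 42], [119.4, 354.2]), ([118, 359, 15, 10, 45], [124.3, 363.5]), ([179, 367, 66, 53, 2426], [210.7, 392.1]), ([176, 391, 5, 29, 60], [178.0, 403.7]), ([116, 393, 60, 27, 1239], [146.4, 408.2]), ([211, 392, 10, 25, 78], [215.8, 404.0])]
side [([101, 151, 32, 25, 573], [116.9, 163.2]), ([146, 152, 27, 12, 195], [160.7, 157.3]), ([159, 165, 29, 4, 79], [172.9, 166.4]), ([86, 181, 56, 32, 1148], [114.7, 196.3]), ([243, 205, 16, 13, 155], [250.9, 211.0])]
```

View pics/crop1.png

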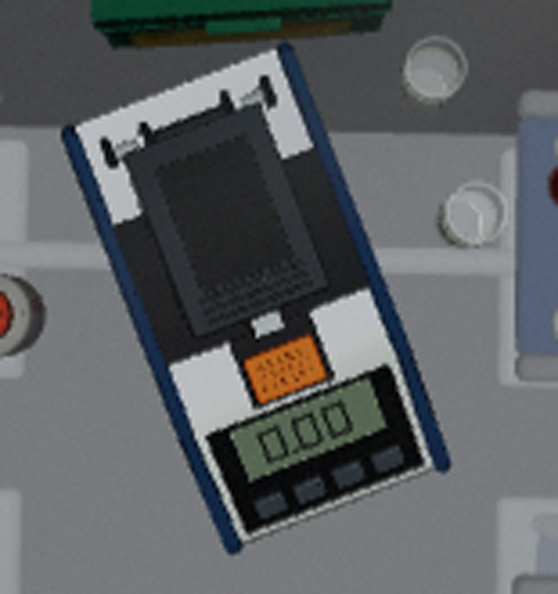

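The crop shows the closed lid, the orange tab at crop (287,369) and the body corners at (68,132), (285,45), (233,550), (445,467). I'll fit the meter pose to these.

```bash
cat > fit.py <<'E'
import numpy as np
from scipy.optimize import least_squares
from plant import arm
T=arm.read_camera("top");S=arm.read_camera("side")
def pr(c,X):
    x=c["K"]@(c["R"]@X+c["t"]); return x[:2]/x[2]
def ray(c,u,z):
    d=c["R"].T@np.linalg.solve(c["K"],[*u,1]); o=-c["R"].T@c["t"]; return o+d*(z-o[2])/d[2]
cr=lambda u,v:np.array([195+u/3.6,130+v/3.6])
pts=[(T,[-.051,0,.082],cr(287,369)),(S,[-.051,0,.080],[250.9,211.5]),
(T,[.092,.058,.070],cr(68,132)),(T,[.092,-.058,.070],cr(285,45)),(T,[-.126,.058,.035],cr(233,550)),(T,[-.126,-.058,.035],cr(445,467))]
def M(p,l):
    c,s=np.cos(p[2]),np.sin(p[2]); return np.array([p[0]+c*l[0]-s*l[1],p[1]+s*l[0]+c*l[1],l[2]])
f=lambda p:np.concatenate([pr(c,M(p,l))-u for c,l,u in pts])
r=least_squares(f,[.55,0,.35])
if __name__=="__main__":
    p=r.x;print("pose",p.round(4),np.degrees(p[2]));print(r.fun.round(1))
    print("tab ray",ray(T,cr(287,369),.082).round(4))
    for n,l in dict(tab=[-.051,0,.082],lip=[-.024,0,.071],hinge=[.07,0,.076]).items(): print(n,M(p,l).round(4))
    for n,u,z in(("vialA",cr(475,207),.081),("vialB",cr(436,68),.081),("drop",(190,216),.107),("boxfront",cr(240,30),.0),("boxtopfront",cr(240,5),.1)): print(n,ray(T,u,z).round(3))
E
python3 fit.py
```

```text
pose [0.5728 0.0039 0.3884] 22.253017853101195
[-0.   0.1  0.1 -2.3 -2.5 -1.1  1.7 -1.9 -0.6  2.1  2.9  0.7]
tab ray [ 0.5258 -0.0154  0.082 ]
tab [ 0.5256 -0.0154  0.082 ]
lip [ 0.5506 -0.0052  0.071 ]
hinge [0.6376 0.0304 0.076 ]
vialA [ 0.602 -0.101  0.081]
vialB [ 0.665 -0.082  0.081]
drop [0.55  0.121 0.107]
boxfront [0.695 0.011 0.   ]
boxtopfront [0.69  0.008 0.1  ]
```

```bash
python3 -m handwheel '[{"translation":[2,-4.5,0],"spin":8,"grip":-1},{"translation":[4,-9,0],"spin":16,"grip":-1},{"translation":[6,-13.5,0],"spin":24,"grip":-1},{"translation":[8,-18,0],"spin":32,"grip":-1},{"translation":[10,-22.5,0],"spin":40,"grip":-1}]' 20
python3 -m handwheel '[{"translation":[2,-4.5,0],"spin":5,"grip":-1},{"translation":[4,-9,0],"spin":9,"grip":-1},{"translation":[6,-13.5,0],"spin":9,"grip":-1},{"translation":[8,-18,0],"spin":9,"grip":-1},{"translation":[10,-22.5,0],"spin":9,"grip":-1}]'
```

```text
time_s: 0.7
tool_pos: [0.3795, 0.3368, 0.1975]
tool_rot: [3.142, 0.0, -2.918]
contact_force: [1.3, -0.0, 0.9]
grip_width: 0.0605
gripper_force: 0.0
time_s: 1.2
tool_pos: [0.4795, 0.1117, 0.1976]
tool_rot: [3.142, 0.0, -2.766]
contact_force: [-0.4, 0.7, 0.3]
grip_width: 0.0202
gripper_force: 0.0
```

```bash
python3 -m handwheel '[{"translation":[1.5,-4.1,0],"spin":0,"grip":-1},{"translation":[3,-8.2,0],"spin":0,"grip":-1},{"translation":[4.4,-12.3,0],"spin":0,"grip":-1},{"translation":[4.4,-12.3,-4],"spin":0,"grip":-1},{"translation":[4.4,-12.3,-8],"spin":0,"grip":-1}]'
python3 -m handwheel '[{"translation":[0,0,0],"spin":0,"grip":-1},{"translation":[0,0,0],"spin":0,"grip":-1}]'
python3 - <<'E'
from plant import arm
import cv2
c=arm.read_camera("side"); cv2.imwrite("pics/s1.png",cv2.resize(c["img"][120:300,170:410,::-1],None,fx=3,fy=3,interpolation=2))
E
```

```text
time_s: 1.7
tool_pos: [0.5238, -0.0108, 0.117]
tool_rot: [-3.14, 0.002, -2.769]
contact_force: [0.6, -0.0, 0.4]
grip_width: 0.0003
gripper_force: 0.0
time_s: 1.9
tool_pos: [0.5232, -0.0093, 0.1179]
tool_rot: [3.141, -0.001, -2.766]
contact_force: [-0.1, 0.5, 1.1]
grip_width: 0.0004
gripper_force: 0.0
```

View pics/s1.png

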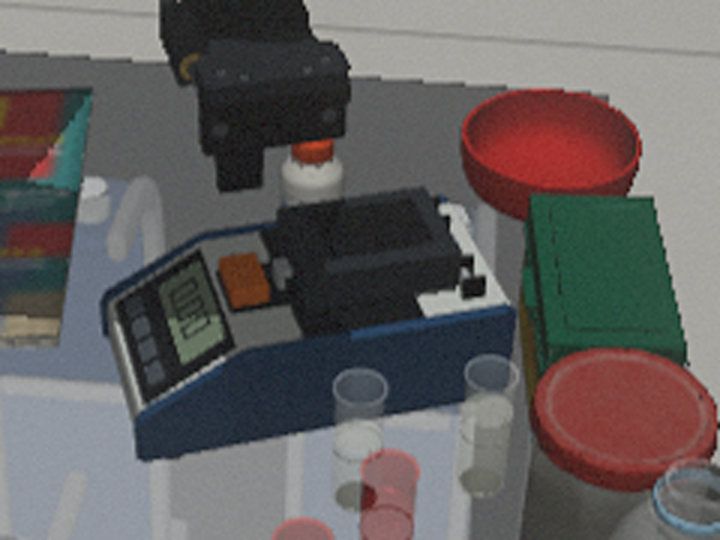

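The closed fingertips (crop 240,188) hang above the tab (243,265), with the lid still shut. I'll correct by a few mm and go down in steps.

```bash
python3 -m handwheel '[{"translation":[0.2,-0.6,0],"spin":0.7,"grip":-1},{"translation":[0.2,-0.6,-0.7],"spin":0.7,"grip":-1},{"translation":[0.2,-0.6,-1.4],"spin":0.7,"grip":-1},{"translation":[0.2,-0.6,-1.4],"spin":0.7,"grip":-1}]'
python3 - <<'E'
from fit import *
import cv2
o=arm.observe();print(o["tool_pos"],o["contact_force"])
c=S; cv2.imwrite("pics/s2.png",cv2.resize(c["img"][150:260,200:360,::-1],None,fx=4,fy=4,interpolation=2))
E
```

```text
time_s: 2.35
tool_pos: [0.5246, -0.0152, 0.1028]
tool_rot: [3.141, -0.001, -2.754]
contact_force: [-0.3, 0.2, -0.0]
grip_width: 0.0007
gripper_force: 0.0
[ 0.52495116 -0.01526779  0.1033396 ] [ 0.01878207 -0.12036453 -0.31693342]
```

View pics/s2.png

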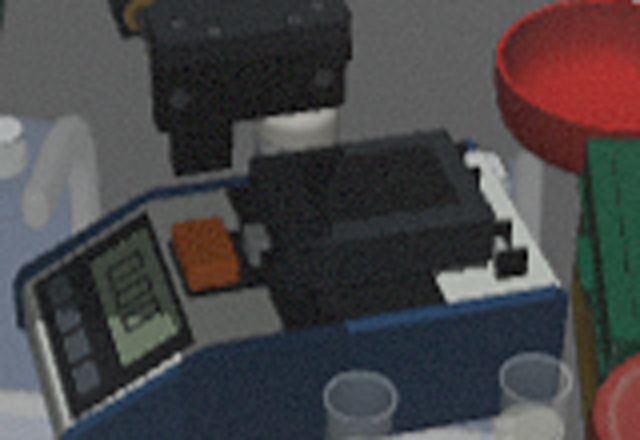

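The side view shows the tip (image about 251,193) well above the tab (251,211), although the numbers put it only 4 mm above. I'll check this before pressing.

```bash
python3 - <<'E'
from fit import *
import cv2
o=arm.observe();p=o["tool_pos"];print(p)
for dz in(0,-.017): 
    q=p+[0,0,dz];print(pr(S,q),pr(T,q))
print(pr(S,np.array([.5256,-.0154,.082])))
W=arm.read_camera("wrist");print(pr(W,p-[0,0,.017]),pr(W,np.array([.5256,-.0154,.082])))
a=T["img"][130:290,190:350];b=cv2.resize(W["img"],(560,420))
im=np.zeros((420,800,3),np.uint8);im[:240,:240]=cv2.resize(a,(240,240));im[:,240:]=b
cv2.imwrite("pics/t2.png",im[:,:,::-1])
E
```

```text
[ 0.52511041 -0.01527339  0.10356181]
[250.44857144 197.88111437] [274.69294276 233.10237911]
[250.62469879 206.04643906] [274.64207185 232.95807528]
[250.94954865 208.27352004]
[281.66492153 236.58846764] [281.23562753 234.9571926 ]
```

View pics/t2.png

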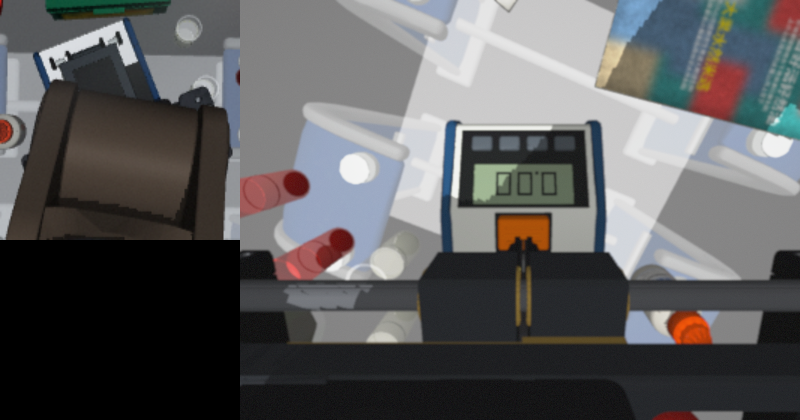

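```bash
python3 - <<'E'
from fit import *
import cv2
from scipy.spatial.transform import Rotation as Ro
o=arm.observe();p=o["tool_pos"];R=Ro.from_euler("xyz",o["tool_rot"]).as_matrix()
W=arm.read_camera("wrist")
for dz in(.017,.0,-.017,-.03):
  print(dz,[pr(W,p+R@[x,y,dz]).round(0).tolist() for x in(-.01,.01) for y in(-.012,.012)],[pr(S,p+R@[x,y,dz]).round(0).tolist() for x in(-.01,.01) for y in(-.012,.012)])
cv2.imwrite("pics/w3.png",cv2.resize(W["img"][195:275,210:350,::-1],None,fx=5,fy=5,interpolation=2))
E
```

```text
0.017 [[263.0, 251.0], [300.0, 251.0], [263.0, 222.0], [300.0, 222.0]] [[258.0, 209.0], [255.0, 201.0], [246.0, 211.0], [243.0, 203.0]]
0.0 [[262.0, 261.0], [302.0, 261.0], [261.0, 230.0], [302.0, 230.0]] [[258.0, 201.0], [255.0, 193.0], [246.0, 203.0], [243.0, 195.0]]
-0.017 [[260.0, 273.0], [303.0, 273.0], [259.0, 239.0], [304.0, 239.0]] [[258.0, 193.0], [254.0, 184.0], [246.0, 195.0], [243.0, 186.0]]
-0.03 [[258.0, 284.0], [305.0, 284.0], [257.0, 248.0], [305.0, 248.0]] [[258.0, 186.0], [254.0, 178.0], [246.0, 188.0], [242.0, 180.0]]
```

View pics/w3.png

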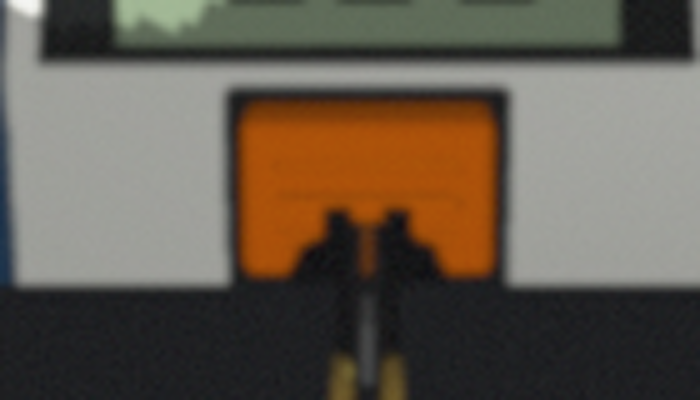

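The rendered tip sits about 30 mm higher than the stated geometry says. Its sideways alignment with the tab is right, so I'll go down in small steps and watch the force.

```bash
python3 -m handwheel '[{"translation":[0,0,-0.3],"spin":0,"grip":-1},{"translation":[0,0,-0.6],"spin":0,"grip":-1},{"translation":[0,0,-0.6],"spin":0,"grip":-1}]'
python3 -m handwheel '[{"translation":[0,0,-0.3],"spin":0,"grip":-1},{"translation":[0,0,-0.3],"spin":0,"grip":-1}]'
```

```text
time_s: 3.05
tool_pos: [0.5248, -0.0153, 0.097]
tool_rot: [3.141, -0.001, -2.754]
contact_force: [0.1, 0.9, -0.5]
grip_width: 0.0004
gripper_force: 0.0
time_s: 3.25
tool_pos: [0.5249, -0.0153, 0.0941]
tool_rot: [3.141, -0.0, -2.754]
contact_force: [0.3, -0.2, 0.6]
grip_width: 0.0005
gripper_force: 0.0
```

```bash
for i in 1 2; do python3 -m handwheel '[{"translation":[0,0,-0.4],"spin":0,"grip":-1},{"translation":[0,0,-0.4],"spin":0,"grip":-1}]' | egrep "pos|contact"; done
python3 - <<'E'
from fit import *
import cv2
from scipy.spatial.transform import Rotation as Ro
o=arm.observe();p=o["tool_pos"];R=Ro.from_euler("xyz",o["tool_rot"]).as_matrix();print(p,o["contact_force"])
W=arm.read_camera("wrist")
print([pr(W,M(r.x,[-.051+a,b,.082])).round(0).tolist() for a in(-.011,.011) for b in(-.017,.017)] if 0 else "")
P=[.5728,.0039,.3884]
print([pr(W,M(P,[-.051+a,b,.082])).round(0).tolist() for a in(-.011,.011) for b in(-.017,.017)])
print("side corners tip +17",[pr(S,p+R@[x,y,.017]).round(0).tolist() for x in(-.01,.01) for y in(-.012,.012)])
im=np.zeros((400,800,3),np.uint8)
im[:,:400]=cv2.resize(S["img"][150:250,200:300],(400,400));im[:,400:]=cv2.resize(W["img"][190:290,230:330],(400,400))
cv2.imwrite("pics/c4.png",im[:,:,::-1])
E
```

```text
tool_pos: [0.5249, -0.0153, 0.09]
contact_force: [-0.0, -0.4, 0.3]
tool_pos: [0.5249, -0.0153, 0.086]
contact_force: [0.1, 0.6, -0.0]
[ 0.52501059 -0.01531661  0.08634211] [ 1.1191634  -0.22668401  0.12041261]

[[253.0, 227.0], [309.0, 227.0], [254.0, 261.0], [309.0, 261.0]]
side corners tip +17 [[258.0, 217.0], [255.0, 209.0], [247.0, 219.0], [243.0, 211.0]]
```

View pics/c4.png

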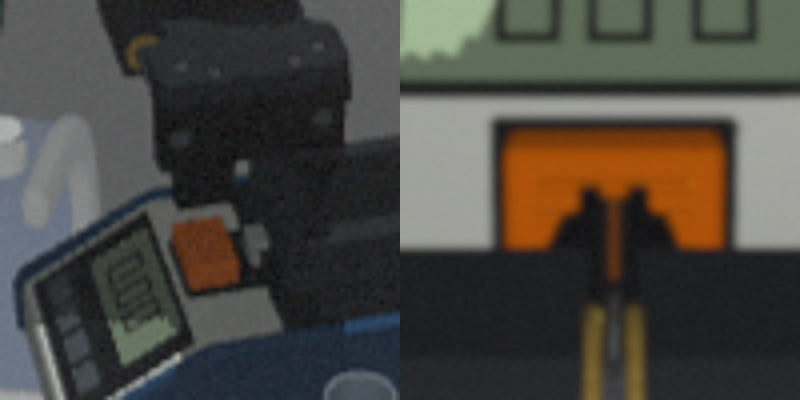

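The tips are centred on the tab in y, but visibly about 20 mm or more above it (side, tip v≈201 against tab top v≈205). I'll keep going down under force watch, shifted 4 mm towards the front for lid clearance.

```bash
python3 -m handwheel '[{"translation":[-0.4,-0.2,0],"spin":0,"grip":-1},{"translation":[-0.4,-0.2,-0.4],"spin":0,"grip":-1},{"translation":[-0.4,-0.2,-0.4],"spin":0,"grip":-1}]' | egrep "pos|contact"; for i in 1 2; do python3 -m handwheel '[{"translation":[0,0,-0.3],"spin":0,"grip":-1},{"translation":[0,0,-0.3],"spin":0,"grip":-1}]' | egrep "pos|contact"; done
```

```text
tool_pos: [0.5207, -0.0174, 0.0821]
contact_force: [0.4, -0.2, -0.0]
tool_pos: [0.521, -0.0173, 0.0791]
contact_force: [0.8, -0.1, 0.3]
tool_pos: [0.5209, -0.0173, 0.0761]
contact_force: [0.1, -0.6, 0.4]
```

```bash
for i in 1 2 3; do python3 -m handwheel '[{"translation":[0,0,-0.2],"spin":0,"grip":-1},{"translation":[0,0,-0.2],"spin":0,"grip":-1}]' | egrep "pos|contact"; done; python3 - <<'E'
from plant import arm
import cv2
c=arm.read_camera("side"); cv2.imwrite("pics/c5.png",cv2.resize(c["img"][140:270,190:360,::-1],None,fx=4,fy=4,interpolation=2))
E
```

```text
tool_pos: [0.521, -0.0173, 0.0742]
contact_force: [-1.2, -0.9, 0.3]
tool_pos: [0.521, -0.0173, 0.0723]
contact_force: [-0.4, 0.2, -0.1]
tool_pos: [0.521, -0.0173, 0.0703]
contact_force: [-0.8, -0.7, -0.2]
```

View pics/c5.png

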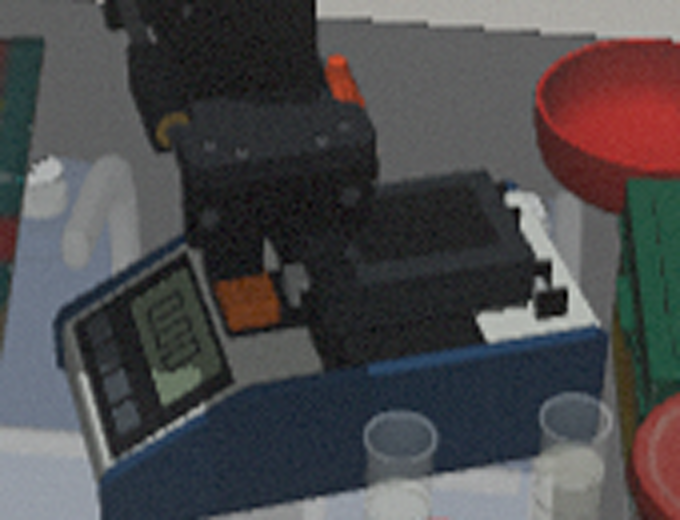

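The tip now overlaps the tab's far half (crop about 235,278) and the lid is still shut. I'll continue in 2 mm steps.

```bash
for i in 1 2 3; do python3 -m handwheel '[{"translation":[0,0,-0.2],"spin":0,"grip":-1},{"translation":[0,0,-0.2],"spin":0,"grip":-1}]' | egrep "pos|contact"; done
```

```text
tool_pos: [0.521, -0.0173, 0.0683]
contact_force: [-0.5, 1.0, -0.4]
tool_pos: [0.521, -0.0173, 0.0663]
contact_force: [-0.3, -0.3, -0.0]
tool_pos: [0.5212, -0.0173, 0.0644]
contact_force: [0.4, -0.4, 1.5]
```

```bash
for i in 1 2; do python3 -m handwheel '[{"translation":[0,0,-0.1],"spin":0,"grip":-1},{"translation":[0,0,-0.1],"spin":0,"grip":-1}]' | egrep "pos|contact"; done
```

```text
tool_pos: [0.5211, -0.0173, 0.0635]
contact_force: [-0.8, 0.7, 2.6]
tool_pos: [0.5212, -0.0174, 0.0625]
contact_force: [0.1, 0.6, 3.6]
```

Contact came at TCP z≈0.065, with the force following the tab spring. I'll press 1.5 mm further and let the lid rise.

```bash
python3 -m handwheel '[{"translation":[0,0,-0.15],"spin":0,"grip":-1},{"translation":[0,0,-0.15],"spin":0,"grip":-1},{"translation":[0,0,-0.15],"spin":0,"grip":-1}]' | egrep "pos|contact";python3 -m handwheel '[{"translation":[0,0,0],"spin":0,"grip":-1},{"translation":[0,0,0],"spin":0,"grip":-1},{"translation":[0,0,0],"spin":0,"grip":-1},{"translation":[0,0,0],"spin":0,"grip":-1}]' | egrep "pos|contact"
python3 - <<'E'
from plant import arm
import cv2
c=arm.read_camera("side"); cv2.imwrite("pics/c6.png",cv2.resize(c["img"][120:270,190:360,::-1],None,fx=4,fy=4,interpolation=2))
E
```

```text
tool_pos: [0.5212, -0.0174, 0.061]
contact_force: [-0.0, -0.4, 4.4]
tool_pos: [0.5212, -0.0173, 0.061]
contact_force: [0.5, 0.1, 5.8]
```

View pics/c6.png

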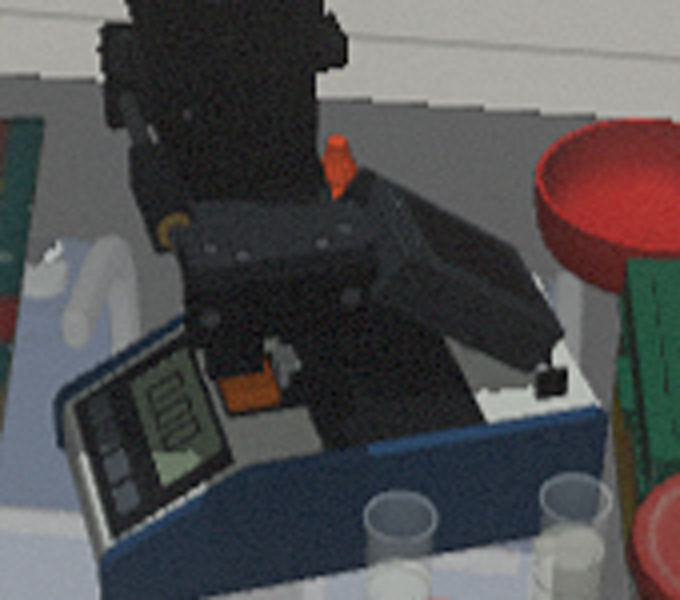

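The lid has sprung up (crop about 440,270), with the tip still on the tab. Contact at TCP z≈0.065 puts the real tip about 16 mm above the TCP. Next I'll lift clear and push the lip back along the meter's +x, (0.925, 0.379).

```bash
python3 -m handwheel '[{"translation":[0,0,1.5],"spin":0,"grip":-1},{"translation":[0,0,3.0],"spin":0,"grip":-1},{"translation":[0,0,4.6],"spin":0,"grip":-1},{"translation":[0.9,0.4,4.6],"spin":0,"grip":-1},{"translation":[1.8,0.7,4.6],"spin":0,"grip":-1}]' | egrep "time|pos|contact"
python3 -m handwheel '[{"translation":[0.6,0.25,0],"spin":0,"grip":-1},{"translation":[1.2,0.5,0],"spin":0,"grip":-1},{"translation":[1.8,0.75,0],"spin":0,"grip":-1}]' | egrep "time|pos|contact"
python3 -m handwheel '[{"translation":[0.5,0.2,0],"spin":0,"grip":-1},{"translation":[0.9,0.4,0],"spin":0,"grip":-1}]' | egrep "time|pos|contact"
```

```text
time_s: 7.4
tool_pos: [0.5396, -0.01, 0.1066]
contact_force: [0.3, 0.5, -0.7]
time_s: 7.7
tool_pos: [0.556, -0.0028, 0.1062]
contact_force: [-11.6, -6.1, 8.7]
time_s: 7.9
tool_pos: [0.5645, 0.001, 0.1065]
contact_force: [-11.3, -4.7, 8.9]
```

The reaction (12 N back, 9 N up) is nearly radial to the hinge, so the tip is on the lid's front wall instead of under the lip. I'll back off, then estimate the lid angle and check that the meter hasn't moved, using numbers only.

```bash
python3 -m handwheel '[{"translation":[-1,-0.4,0],"spin":0,"grip":-1},{"translation":[-2,-0.8,0],"spin":0,"grip":-1},{"translation":[-3,-1.2,0],"spin":0,"grip":-1},{"translation":[-4,-1.6,0],"spin":0,"grip":-1},{"translation":[-4,-1.6,0],"spin":0,"grip":-1}]' | egrep "time|pos|contact"
python3 - <<'E'
from fit import *
import cv2
P=[.5728,.0039,.3884]
for th in (.3,.4,.5,.6,.7,.8):
    L=lambda x,y,z:M(P,[.07-x*np.cos(th)+z*np.sin(th)*1,y,.076+x*np.sin(th)+z*np.cos(th)])
    f=lambda *a:(np.round((pr(S,L(*a))-[190,120])*4)).astype(int).tolist()
    print(th,"nearLip",f(.094,-.033,-.005),"nearTop",f(.094,-.033,.021),"farTop",f(.094,.033,.021))
im=S["img"];h=cv2.cvtColor(im,cv2.COLOR_RGB2HSV)
m=cv2.inRange(h[195:240,235:270],(8,150,80),(22,255,255));ys,xs=np.nonzero(m);print(len(xs),xs.min()+235,xs.max()+235,ys.min()+195,ys.max()+195,xs.mean()+235,ys.mean()+195)
g=cv2.cvtColor(im,cv2.COLOR_RGB2GRAY)
# dark silhouette (lid): upper boundary rows per column
for u in range(262,335,6):
    col=g[140:235,u];print(u,"".join("#" if v<50 else("+" if v<80 else ".") for v in col))
E
```

```text
time_s: 8.4
tool_pos: [0.5247, -0.0153, 0.1071]
contact_force: [0.6, 0.0, -0.0]
0.3 nearLip [334, 357] nearTop [353, 305] farTop [310, 215]
0.4 nearLip [341, 338] nearTop [366, 286] farTop [322, 197]
0.5 nearLip [350, 320] nearTop [381, 269] farTop [336, 180]
0.6 nearLip [361, 301] nearTop [397, 252] farTop [351, 164]
0.7 nearLip [374, 283] nearTop [416, 236] farTop [369, 149]
0.8 nearLip [389, 266] nearTop [436, 222] farTop [387, 135]
202 250 265 203 220 257.8910891089109 211.71782178217822
262 #####+++###+##########################...............+##+........+++++++++++++++##............+
268 #####+#+##+#########################+...............+############++.++++++#######+..........++#
274 #+##++#+####++######################................##############################++........###
280 ...#++#+++##+############++########...............+############################################
286 ......+++++##################################++...#############################################
292 ......................++++##+############################################################++++##
298 ..........................+#####+#########+#############################################+++####
304 .............................+##########++#############################################+++##+##
310 .......+........................+##############################+....+#################+++######
316 ...................................++#############################+.............+####+++#######
322 .......................................+#############################+..............+++########
328 .................+++++++++++++++++######+##++.++########################+..........+++#########
334 .............++++++++++++++++++.+...+#++#+#######.......+########.....+#######....+++##########
```

Side-view tab pixels show the meter slid about 11 mm along the push, because the lid was jammed radially. I need to engage lower, with the tip well under the lip, and keep the force small.

```bash
python3 -m handwheel '[{"translation":[0,0,-1],"spin":0,"grip":-1},{"translation":[0,0,-2.1],"spin":0,"grip":-1},{"translation":[0.9,0.4,-2.1],"spin":0,"grip":-1},{"translation":[1.9,0.8,-2.1],"spin":0,"grip":-1},{"translation":[2.6,1.05,-2.1],"spin":0,"grip":-1}]' | egrep "time|pos|contact"
for i in 1 2 3; do python3 -m handwheel '[{"translation":[0.37,0.15,0],"spin":0,"grip":-1},{"translation":[0.37,0.15,0],"spin":0,"grip":-1}]' | egrep "pos|contact"; done
```

```text
time_s: 9.0
tool_pos: [0.5535, -0.0038, 0.0859]
contact_force: [0.0, -0.4, 0.2]
tool_pos: [0.5564, -0.0026, 0.086]
contact_force: [-0.8, 0.5, 1.1]
tool_pos: [0.5598, -0.0013, 0.0861]
contact_force: [-0.2, 0.2, 0.1]
tool_pos: [0.5636, 0.0002, 0.0861]
contact_force: [0.1, -0.5, 0.2]
```

```bash
for i in 1 2 3 4; do python3 -m handwheel '[{"translation":[0.37,0.15,0],"spin":0,"grip":-1},{"translation":[0.37,0.15,0],"spin":0,"grip":-1}]' | egrep "pos|contact"; done
cat > probe.py <<'E'
from fit import *
import cv2
im=S["img"];h=cv2.cvtColor(im,cv2.COLOR_RGB2HSV)
m=cv2.inRange(h[195:240,235:275],(8,150,80),(22,255,255));ys,xs=np.nonzero(m);print("tab",len(xs),xs.min()+235,xs.max()+235,ys.min()+195,ys.max()+195,(xs.mean()+235).round(1),(ys.mean()+195).round(1))
g=cv2.cvtColor(im,cv2.COLOR_RGB2GRAY)
for u in range(280,345,8):
    col=g[110:230,u];print(u,"".join("#" if v<50 else("+" if v<80 else ".") for v in col))
E
python3 probe.py
```

```text
tool_pos: [0.5657, 0.0014, 0.0861]
contact_force: [-7.1, -3.6, 6.5]
tool_pos: [0.567, 0.0028, 0.0861]
contact_force: [-19.6, -5.4, 14.2]
tool_pos: [0.574, 0.0046, 0.0862]
contact_force: [-1.3, -0.2, 1.0]
tool_pos: [0.5786, 0.0063, 0.086]
contact_force: [-0.6, -0.6, 0.1]
tab 198 251 266 202 218 258.9 210.4
280 ########################################################################################################################
288 ##########################################+#############################################################################
296 ##########################################+###+############################...##########################################
304 #########################################+++##+################################+....+###################################
312 #######...............................###+##+++##++###################################+......+......+###################
320 ........................................+####+##+##############+#############################+....................+++###
328 ...............................................++#++++++#++++++###+##################################+...........+++####
336 .......................................+..+++++++++++++++++.+.++..+++##++#######+...+##########+...+#######+....++######
344 ........................................++++++++++++++++....+.++...++.+++#++#+######+++++.......++++++++.......+++######
```

Force peaked when friction jammed the lip against the finger, then dropped to about 1 N. The lid's lower edge is now clearly steeper, at about 1 rad. I'll continue, rising slightly along the arc.

```bash
for i in 1 2; do python3 -m handwheel '[{"translation":[0.6,0.25,0.3],"spin":0,"grip":-1},{"translation":[1.2,0.5,0.5],"spin":0,"grip":-1},{"translation":[1.7,0.7,0.7],"spin":0,"grip":-1}]' | egrep "pos|contact"; done; python3 probe.py
```

```text
tool_pos: [0.5958, 0.0134, 0.0933]
contact_force: [-0.8, 0.6, 0.4]
tool_pos: [0.6126, 0.0204, 0.1002]
contact_force: [-0.1, 0.4, 0.2]
tab 208 251 267 202 218 259.0 210.3
280 #####+++#+####........................................+++++###+................++#######################################
288 #############...####################+..........................................+#######################################+
296 #################################+++######+...................................#######################################+++
304 #####++##########################+#+###########################################.....+###################################
312 ##############################++###+##########################################+...............+.....+###################
320 ##############################+########++##############################################++........................+######
328 ##############################+##++##+#+#############################################################+..........+#######
336 #####...............##...####++##+##+#+###########################################################+.+######+..+#########
344 .............................#++##++++#############++######+++++.++.+.++##+###+#####++++......+.++++++++.......++#######
```

```bash
for i in 1 2; do python3 -m handwheel '[{"translation":[0.6,0.25,0.2],"spin":0,"grip":-1},{"translation":[1.2,0.5,0.4],"spin":0,"grip":-1},{"translation":[1.8,0.7,0.5],"spin":0,"grip":-1}]' | egrep "pos|contact"; done; python3 probe.py
```

```text
tool_pos: [0.6306, 0.0274, 0.1052]
contact_force: [-0.5, 0.1, -0.6]
tool_pos: [0.6486, 0.0344, 0.1102]
contact_force: [-0.6, 0.5, 0.5]
tab 205 251 266 202 218 259.0 210.3
280 ......................................................+++++++++.................+#######################################
288 ...............................................................................+#######################################+
296 +++++...............................+.........................................########################################++
304 #++###+.....................................................................+##.....+###############################++++
312 #####...##################++...............................................+##+..............+......+###############++##
320 #############+##########+++++#+++#...............................+.......+####+++######++.........................+++###
328 ##################################+.+++##############################################################+..........+#######
336 ##########################+#+++#################+###########################################################+.+#########
344 ############################+#+++####################################################################+##+++++++#########
```

```bash
for i in 1 2 3; do python3 -m handwheel '[{"translation":[0.28,0.11,0],"spin":0,"grip":-1},{"translation":[0.28,0.11,0],"spin":0,"grip":-1}]' | egrep "pos|contact"; done
```

```text
tool_pos: [0.6507, 0.0353, 0.1098]
contact_force: [-0.2, -0.5, 0.2]
tool_pos: [0.6522, 0.036, 0.1097]
contact_force: [-8.0, -2.2, 3.0]
tool_pos: [0.6548, 0.0372, 0.1096]
contact_force: [-9.0, -3.1, 2.7]
```

Force rose to 9 N at the expected stop position. I'll retreat and check that the lid stays open and where the meter is.

```bash
python3 -m handwheel '[{"translation":[-2,-0.8,0],"spin":0,"grip":-1},{"translation":[-5,-2,0],"spin":0,"grip":-1},{"translation":[-9,-3.7,0],"spin":0,"grip":-1},{"translation":[-13,-5.3,0],"spin":0,"grip":-1},{"translation":[-17,-7,3],"spin":0,"grip":-1}]' | egrep "time|pos|contact"
python3 -m handwheel '[{"translation":[-4,0,3],"spin":0,"grip":-1},{"translation":[-6,4,6],"spin":0,"grip":-1},{"translation":[-8,8,9],"spin":0,"grip":-1},{"translation":[-8,12,9],"spin":0,"grip":-1},{"translation":[-8,17,9],"spin":0,"grip":-1}]' | egrep "time|pos|contact"
python3 probe.py; python3 - <<'E'
from fit import *
import cv2
old=cv2.imread("pics/top0.png");new=T["img"][:,:,::-1].copy();cv2.imwrite("pics/topB.png",new)
for n,im in(("old",old),("new",new)):
    h=cv2.cvtColor(im,cv2.COLOR_BGR2HSV)
    m=cv2.inRange(h[210:260,250:300],(8,150,80),(22,255,255));ys,xs=np.nonzero(m)
    print(n,"tab",len(xs),(xs.mean()+250).round(2),(ys.mean()+210).round(2),ray(T,(xs.mean()+250,ys.mean()+210),.082).round(4))
    b=cv2.inRange(h[130:295,195:340],(105,120,40),(125,255,140));print(cv2.minAreaRect(cv2.findNonZero(b)),int(b.sum()/255))
    for mm in (m,): print(cv2.minAreaRect(cv2.findNonZero(mm)))
E
```

```text
time_s: 13.0
tool_pos: [0.4854, -0.0318, 0.1364]
contact_force: [0.6, -0.7, 2.0]
time_s: 13.5
tool_pos: [0.4083, 0.1396, 0.2301]
contact_force: [1.0, -1.2, 0.0]
tab 200 251 266 200 216 258.5 208.3
280 ...................................+..................++.+++##++..............+++######################################+
288 ..............................................................................++#####################################+++
296 ....................................+.......................................+++######################################+++
304 ...........................................................................+++.....+###############################+++##
312 ..........................................................................+++........................+############+++###
320 .........................................................................+##+...+++...+...........................++####
328 ..............................................++#####################################################...........+++#####
336 ...................................#+++++#################################+########################+#######....+++######
344 ...................................###+++++++#+++#++++################################################+++.....+++#######
old tab 263 273.73 232.03 [ 0.5265 -0.0138  0.082 ]
((70.97348022460938, 82.31625366210938), (126.55155944824219, 68.7650146484375), 68.79077911376953) 962
((23.706188201904297, 22.036083221435547), (12.923245429992676, 20.246417999267578), 68.96248626708984)
new tab 268 265.54 225.43 [ 5.372e-01 -1.000e-04  8.200e-02]
((64.03758239746094, 75.50577545166016), (126.789794921875, 68.78404998779297), 72.18110656738281) 969
((15.500000953674316, 15.499999046325684), (13.281564712524414, 20.23857307434082), 71.56504821777344)
```

The lid stands open by itself. The meter, though, was shoved about 12 mm in x, 11 mm in y and −3° in yaw by the jam. There is time left, so I'll undo that: put the fingertip behind the steel catch nose on the deck and draw the meter back along the opposite direction.

```bash
python3 -m handwheel '[{"translation":[4,-3,0],"spin":0,"grip":-1},{"translation":[8,-6,0],"spin":0,"grip":-1},{"translation":[12,-9,0],"spin":0,"grip":-1},{"translation":[16,-11.6,0],"spin":0,"grip":-1},{"translation":[17.3,-12.5,0],"spin":0,"grip":-1}]' | egrep "time|pos|contact"
python3 -m handwheel '[{"translation":[0,0,-4],"spin":0,"grip":-1},{"translation":[0,0,-8],"spin":0,"grip":-1},{"translation":[0,0,-12],"spin":0,"grip":-1},{"translation":[0,0,-15],"spin":0,"grip":-1},{"translation":[0,0,-15],"spin":0,"grip":-1}]' | egrep "time|pos|contact"
```

```text
time_s: 14.2
tool_pos: [0.5841, 0.0086, 0.2275]
contact_force: [-1.0, 0.8, -0.3]
time_s: 14.7
tool_pos: [0.5793, 0.0115, 0.0748]
contact_force: [-1.0, -0.1, -0.0]
```

```bash
python3 -m handwheel '[{"translation":[0.2,0.3,-0.5],"spin":-2,"grip":-1},{"translation":[0.2,0.3,-1],"spin":-3,"grip":-1},{"translation":[0.2,0.3,-1],"spin":-3,"grip":-1}]' | egrep "pos|contact"
python3 -m handwheel '[{"translation":[0,0,-0.3],"spin":0,"grip":-1},{"translation":[0,0,-0.6],"spin":0,"grip":-1},{"translation":[0,0,-0.6],"spin":0,"grip":-1}]' | egrep "pos|contact"
for i in 1 2 ; do python3 -m handwheel '[{"translation":[-0.4,-0.15,0],"spin":0,"grip":-1},{"translation":[-0.4,-0.15,0],"spin":0,"grip":-1}]' | egrep "pos|contact"; done
```

```text
tool_pos: [0.5836, 0.0155, 0.069]
contact_force: [-1.0, 0.0, -0.4]
tool_pos: [0.5834, 0.0163, 0.0623]
contact_force: [0.5, 0.5, -0.1]
tool_pos: [0.579, 0.0148, 0.0625]
contact_force: [0.8, 0.7, -0.1]
tool_pos: [0.575, 0.0133, 0.0624]
contact_force: [-0.3, 0.1, -1.1]
```

```bash
python3 -m handwheel '[{"translation":[0,0,-0.4],"spin":0,"grip":-1},{"translation":[0,0,-0.4],"spin":0,"grip":-1}]' | egrep "pos|contact"
for i in 1 2 3 ; do python3 -m handwheel '[{"translation":[-0.3,-0.12,0],"spin":0,"grip":-1},{"translation":[-0.3,-0.12,0],"spin":0,"grip":-1}]' | egrep "pos|contact"; done
```

```text
tool_pos: [0.5753, 0.0134, 0.0579]
contact_force: [0.2, -0.6, -0.3]
tool_pos: [0.5722, 0.0121, 0.0583]
contact_force: [-0.2, 1.2, 0.4]
tool_pos: [0.5696, 0.011, 0.0585]
contact_force: [3.4, 2.5, -1.9]
tool_pos: [0.5667, 0.0099, 0.0585]
contact_force: [4.5, 3.8, -1.7]
```

```bash
cat > tabp.py <<'E'
import cv2,numpy as np
from plant import arm
def q(im):
    h=cv2.cvtColor(im,cv2.COLOR_BGR2HSV);g=h[:,:,2]
    m=cv2.inRange(h[200:235,236:275],(8,150,80),(22,255,255));ys,xs=np.nonzero(m)
    # blue cheek (near side) bounding: leftmost/rightmost columns
    b=cv2.inRange(h[180:290,190:350],(105,110,30),(125,255,150));k,l,s,c=cv2.connectedComponentsWithStats(b);i=1+s[1:,4].argmax()
    return len(xs),(xs.mean()+236).round(1),(ys.mean()+200).round(1),(c[i]+[190,180]).round(1),s[i]
print(q(cv2.imread("pics/side0.png")));print(q(arm.read_camera("side")["img"][:,:,::-1]))
E
python3 tabp.py
python3 -m handwheel '[{"translation":[-0.2,-0.15,0],"spin":0,"grip":-1},{"translation":[-0.4,-0.35,0],"spin":0,"grip":-1},{"translation":[-0.4,-0.35,0],"spin":0,"grip":-1}]' | egrep "pos|contact"; python3 tabp.py
```

```text
(204, np.float64(251.3), np.float64(212.7), array([280.8, 234.7]), array([ 25,  42, 126,  40, 385], dtype=int32))
(174, np.float64(258.4), np.float64(209.8), array([249.6, 239.9]), array([ 31,  50,  52,  25, 192], dtype=int32))
tool_pos: [0.5628, 0.0062, 0.0585]
contact_force: [3.8, 3.1, -1.6]
(204, np.float64(251.3), np.float64(212.7), array([280.8, 234.7]), array([ 25,  42, 126,  40, 385], dtype=int32))
(176, np.float64(255.9), np.float64(211.0), array([243.7, 241.6]), array([ 29,  52,  48,  25, 171], dtype=int32))
```

The meter follows gently at 5 N. About 8 mm in x and 5–6 mm in y remain.

```bash
python3 -m handwheel '[{"translation":[-0.2,-0.2,0],"spin":0,"grip":-1},{"translation":[-0.4,-0.4,0],"spin":0,"grip":-1},{"translation":[-0.6,-0.55,0],"spin":0,"grip":-1},{"translation":[-0.7,-0.7,0],"spin":0,"grip":-1},{"translation":[-0.7,-0.7,0],"spin":0,"grip":-1}]' | egrep "time|pos|contact"; python3 tabp.py|tail -1
```

```text
time_s: 17.4
tool_pos: [0.5557, -0.0007, 0.0585]
contact_force: [4.3, 3.7, -1.1]
(177, np.float64(251.2), np.float64(213.1), array([240.4, 243.4]), array([ 24,  54,  50,  25, 169], dtype=int32))
```

Now I'll release the nose, lift straight up, retreat and measure.

```bash
python3 -m handwheel '[{"translation":[0.4,0.15,0],"spin":0,"grip":-1},{"translation":[0.6,0.2,1],"spin":0,"grip":-1},{"translation":[0,0,5],"spin":0,"grip":-1},{"translation":[0,0,10],"spin":0,"grip":-1},{"translation":[0,0,15],"spin":0,"grip":-1}]' | egrep "time|pos|contact"
python3 -m handwheel '[{"translation":[-3,3,0],"spin":0,"grip":-1},{"translation":[-6,6,0],"spin":0,"grip":-1},{"translation":[-9,9,0],"spin":0,"grip":-1},{"translation":[-12,12,0],"spin":0,"grip":-1},{"translation":[-15,15,0],"spin":0,"grip":-1}]' | egrep "time|pos|contact"
python3 tabp.py; python3 - <<'E'
from fit import *
import cv2
old=cv2.imread("pics/top0.png");new=T["img"][:,:,::-1].copy()
so=cv2.imread("pics/side0.png");sn=S["img"][:,:,::-1]
for n,im in(("old",old),("new",new)):
    h=cv2.cvtColor(im,cv2.COLOR_BGR2HSV)
    m=cv2.inRange(h[210:260,250:300],(8,150,80),(22,255,255));ys,xs=np.nonzero(m)
    print(n,"tab",len(xs),ray(T,(xs.mean()+250,ys.mean()+210),.082).round(4))
    b=cv2.inRange(h[130:295,195:340],(105,120,40),(125,255,140));print(cv2.minAreaRect(cv2.findNonZero(b)))
# vials/dropper unchanged?
for nm,(u0,u1,v0,v1) in dict(vA=(315,337,178,202),vB=(306,327,138,160),drop=(178,207,203,230)).items():
    t=old[v0:v1,u0:u1];R_=cv2.matchTemplate(new[v0-8:v1+8,u0-8:u1+8],t,cv2.TM_CCOEFF_NORMED);_,s,_,l=cv2.minMaxLoc(R_);print(nm,round(s,3),l[0]-8,l[1]-8)
E
python3 probe.py|tail -3
```

```text
time_s: 17.95
tool_pos: [0.5545, -0.0009, 0.2105]
contact_force: [0.8, 0.9, 0.2]
time_s: 18.45
tool_pos: [0.4037, 0.1498, 0.209]
contact_force: [1.4, 0.3, 0.0]
(204, np.float64(251.3), np.float64(212.7), array([280.8, 234.7]), array([ 25,  42, 126,  40, 385], dtype=int32))
(204, np.float64(251.2), np.float64(211.5), array([279.4, 234.6]), array([ 24,  43, 127,  37, 399], dtype=int32))
old tab 263 [ 0.5265 -0.0138  0.082 ]
((70.97348022460938, 82.31625366210938), (126.55155944824219, 68.7650146484375), 68.79077911376953)
new tab 269 [ 0.5263 -0.0107  0.082 ]
((70.05000305175781, 82.14999389648438), (126.80732727050781, 68.30518341064453), 71.56504821777344)
vA 0.997 0 0
vB 0.998 0 0
drop 0.985 0 0
328 .....................................##+++####################################################################.....++###
336 ......................................#+++#++++#+#++##+###############################################+...........++####
344 ........................................++++++++++###+#+#+##########################+++++....+++++++#+++++######+#++++#+
```

The meter is back within about 2 mm and the vials and dropper are untouched. One last numeric check of the lid angle before I hand in.

```bash
python3 - <<'E'
from fit import *
import cv2
P=[.5735,.0065,np.radians(19.7)]
for th in (1.35,1.45,1.55,1.65,1.75):
    L=lambda x,y,z:M(P,[.07-x*np.cos(th)+z*np.sin(th),y,.076+x*np.sin(th)+z*np.cos(th)])
    print(th,*[pr(S,L(x,y,z)).round(0).tolist() for x,y,z in((.094,-.033,-.005),(.094,.033,-.005),(.094,.033,.021),(.094,-.033,.021))],"top",*[pr(T,L(x,y,z)).round(0).tolist() for x,y,z in((.094,-.033,-.005),(.094,.033,-.005),(.094,.033,.021),(.094,-.033,.021))])
g=cv2.cvtColor(S["img"],cv2.COLOR_RGB2GRAY)
for v in range(128,214,4): print(v,"".join("#" if x<50 else("+" if x<80 else ".") for x in g[v,290:380]))
E
```

```text
1.35 [314.0, 169.0] [303.0, 147.0] [318.0, 142.0] [330.0, 164.0] top [272.0, 166.0] [230.0, 180.0] [224.0, 163.0] [267.0, 149.0]
1.45 [320.0, 167.0] [308.0, 145.0] [323.0, 142.0] [336.0, 163.0] top [270.0, 160.0] [228.0, 174.0] [222.0, 157.0] [265.0, 143.0]
1.55 [326.0, 165.0] [314.0, 144.0] [329.0, 142.0] [341.0, 163.0] top [268.0, 154.0] [226.0, 168.0] [220.0, 151.0] [263.0, 137.0]
1.65 [331.0, 165.0] [319.0, 143.0] [334.0, 143.0] [347.0, 164.0] top [266.0, 148.0] [224.0, 162.0] [219.0, 146.0] [261.0, 132.0]
1.75 [337.0, 164.0] [325.0, 143.0] [339.0, 144.0] [352.0, 165.0] top [264.0, 142.0] [222.0, 156.0] [217.0, 140.0] [259.0, 126.0]
128 ..........................................................................................
132 ..........................................................................................
136 ..........................................................................................
140 ..........................................................................................
144 .......................................................................
[... 934 characters left out ...]
##+++++++++##++#+#+#####+####+#+##.
188 ........+++++++++++++################+###################+++++++++++++++++++++++++++++++++
192 ######...............##.+#################################++++++++++++++++++++++++++++++++
196 ########................######+######################+++##++++++++++++++++++++++++++++++++
200 #########+.......+.+......+###+#####################...####+++++#+++++++++++++++++++++++++
204 ############......+.........######################+...+####+++++++++++++++++++++++++++++++
208 #############.................+##################+....+#####+++++#++++++++++++++++++++++++
212 ###############...............+##++..#++#+++++++......+++###++++++#+++++++++++++++++++++++
```

```bash
python3 -c "
from plant import arm
print(arm.job_done())"
```

```text
the job is handed in; nothing more can be done
None
```

The tab was pressed and the lid now stands fully open on its stop by itself. On the way, a jam shoved the meter about 16 mm; I drew it back to within about 3 mm, but it is still turned about 2–3°. The vials, dropper and keys were left alone, and the job is handed in.

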